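# Load the label roll and hold its key lock turned

## Robot

A 6-joint arm with a two-finger parallel gripper is mounted at the origin on a cart in front of the work surface, level with it; the furniture and walls round the work are solid. World frame = base frame: x ahead of the robot, y to its left, z up, the work surface at z = 0. Lengths are in m, angles in rad, forces in N, time in s.
With the tool pointing down it reaches from about 0.35 to 0.775 m from the base axis. Payload 5.5 kg.
Tool frame: the origin (TCP) lies where the fingers leave the gripper's body, on its centre line; the fingertips stand env.tip_reach ahead of it and the grasp point (between the pads) lies 54 mm ahead of it (env.tip_reach is the distance from the TCP to the fingertips, in m); z points along the fingers, y is the line along which they close (so a half turn about z gives the same grasp; the last joint's range is limited). The gripper opens to 85 mm and grips with 20 to 120 N. Pads are 22 mm wide; open, the fingers measure 114 mm over their backs; the gripper's body (76 mm by 85 mm) begins 54 mm behind the grasp point. The pads swing forward as they close: fully open they stand 13 mm farther back than shut.
Start: joints at [-1.33, 0.313, 0.046, 1.304, 0, 1.431], TCP at [0.214, -0.534, 0.304] pointing down, gripper open.
Joint ranges: [-2.76, 2.76], [-0.86, 1.69], [-1.03, 1.26], [-2.2, 2.34], [-1.47, 1.5], [-3.14, 3.14]. Speed limits (rad/s): [2.57, 2.57, 3.14, 3.14, 3.14, 3.14].

## Interface

Orientations are given as a unit quaternion [w, x, y, z].
In Python, from workcell import status, optics, hand_in, env gives the robot as it stands.
- The arm moves only by the shell command python3 -m handwheel 'ROWS' [FORCE]. ROWS is a JSON object whose one key "deltas" holds a list of rows, each a list of 5 numbers: the opening, from -1 (shut) to 1 (fully open), then the shift along the tool's x, y, z in units of 40 mm (1.0 is 40 mm), then the turn about the tool's z in units of 10 degrees (1.0 is 10 degrees). In form: {"deltas": [[jaw, x, y, z, roll], ...]}. A call has 1 to 20 rows; each row shifts and turns the commanded pose from where the row before left it, along the tool's axes as they then stand; what a row does not reach is not made up. A row lasts 1/8 s, in which the tool goes at most 62.5 mm and 10.7 degrees, less where a joint would pass 70% of its speed; a pose out of reach is approached as far as the arm can. A call is refused whole if a number of a shift passes 1 or a number of a turn 1, either way. A call with a gripper value outside its range is refused whole. The fingers move at their own pace and stop on an object; FORCE is the grip in N (left out, the last holds). Time passes only in rows, so rows that do not move let the fingers close. It gives the time, the measured TCP pose, the force, the opening and the grip force at its end, in the units of the state.
- status.get_state(): the state, without advancing time (a new reading comes with each control period).
- optics.read_camera(name): name is "side" or "top" or "wrist"; returns a dict with "frame" (420x560x3 uint8, red, green, blue), "depth" (420x560 float32, m along the optical axis (not along the pixel's ray), 0 where there is no reading), "vfov" (degrees; the focal length in pixels is half the picture's height over the tangent of half this angle, whatever the lens; pixels are square), "cx", "cy" (the principal point, pixels), "origin" and "attitude" of the camera in the world. Camera axes: x right, y down, z forward; pixel columns grow to the right and rows downward; lengths in m; the calibration is good to about 2 mm. A picture is of the moment at which its call begins.
- hand_in(): hands the job in; it is judged then, once.
The state is a dict: "clock": time; "joint_pos": joint angles; "qvel": joint speeds; "tau": joint torques, N m; "tcp_pos": TCP position; "orientation": TCP orientation; "wrist_force": force on the tool from outside, world axes, zero at the start; "ft_torque": the same for the moment, N m; "finger_gap": finger opening in m; "grip_force": force on a finger pad.
Only numpy, scipy, OpenCV 4.12 (cv2) and the standard library are available. Lean on these libraries where they do the work, as an engineer would, in place of code of your own. Each camera call takes 0.05 s, during which the arm holds its last target. There are 200 camera calls.

## Task

Put the roll of freezer labels on the dispenser's upright spindle, all the way down, and let go of it. Then take the key from its wooden rest, push it fully into the dispenser's lock (the pins are a bit sticky), turn it a quarter turn clockwise so that the keeper comes out over the roll, and finish still holding the key turned, because the lock springs back. Leave the mug, the salt shaker and the spice jar alone.

Things in the scene. Friction and masses are not known exactly. Their poses are not given: they have to be found in the camera images.
- dispenser: Label roll dispenser, fixed to the worktop (place and yaw vary): grey base plate 90 x 170 x 18 mm (x, y, z), origin at the centre of its underside. 50 mm from the origin at its +y end stands the steel spindle, 50 mm at its -y end the square steel lock case, 46 x 46 mm, top 45 mm above the worktop.
- spindle_foot (a point): Foot of the spindle, on its axis, on top of a steel disc 76 mm across, 20 mm above the worktop; the roll's underside comes to rest here. The spindle is 20 mm in diameter and 72 mm tall, its top edge bevelled; the keeper lies on top of it.
- keyhole (a point): Centre of the keyhole's mouth in the top of the lock case, 45 mm above the worktop; axes as the dispenser's. Vertical slot 8 mm (x) by 20 mm (y) with a 2.5 mm chamfer, through an 8 mm cover that does not turn; below, the plug continues it to a floor 22 mm under the mouth. Sticky sprung pins 10 to 16 mm down take some 3 to 12 N to pass; wiggle if it sticks.
- plug (a joint): Turn of the lock's plug, rad: 0 at rest, slot along the dispenser's y; grows clockwise seen from above, stop at 1.7. It turns only with the key fully in (foot over 19 mm below the mouth), when the key's bit is clear of the cover. A spring turns it back when let go (about 0.05 N m at a quarter turn). The key has about 0.2 rad of play in it.
- keeper (a joint): Slide of the keeper, m: a steel tongue 6 x 13 x 4 mm on top of the spindle, up to 97 mm above the worktop. At 0 it lies within the spindle's outline; driven by the plug it slides out towards the lock, over the roll's top, 11 mm at a quarter turn.
- key: The key, upright, bit down in the key rest. 84 mm tall, origin at the centre of its foot, z up to the bow. Bit at the foot: flat bar 6 mm (x) by 18 mm (y), 10 mm tall, rounded ends and foot; then a round shank 6 mm thick (11 mm collar at 46 to 52 mm); from 50 to 84 mm the flat black bow, 10 mm thick (x), 30 mm wide (y). Same either way round; goes in either way.
- key_bow (a point): Centre of the key's bow, 67 mm above the key's foot: pinch it here from above, across its 10 mm thickness (the key's x). Axes as the key's.
- key_rest: Wooden block 52 x 52 x 40 mm, fixed to the worktop, origin at the centre of its underside; a slot 8 mm (x) by 20 mm (y), 30 mm deep, in its top holds the key, whose foot is 10 mm above the worktop; lift the key straight up over 30 mm. It and the roll may stand on either side of the dispenser.
- label_roll: Roll of white labels standing upright on the worktop: 60 mm in diameter, 70 mm tall, open cardboard core with a 28 mm hole right through; origin at the centre of its underside. About 0.15 kg.
- mug: Cream mug, 78 mm across and 101 mm tall, loose; origin at the centre of its underside; leave it alone.
- shaker: Salt shaker, 44 mm across, 90 mm tall, loose; origin at the centre of its underside; leave it alone.
- jar: Spice jar with a black cap, 45 mm across, 105 mm tall, loose; origin at the centre of its underside; leave it alone.

How it is judged:
On the way, in this order (a step that is already met when the one before it is completed fails the run):
1. the roll stands on the spindle, fully down and let go, with the keeper not yet out (horizontal distance between label_roll and spindle_foot below 0.007 m and z of label_roll in the frame of spindle_foot below 0.004 m and angle between label_roll's own z axis and vertical below 0.1 rad and contact force between the fingers and label_roll below 0.3 N and value of joint plug below 0.3 rad), for 0.2 s.
2. the key is fully in the keyhole, held by the fingers (horizontal distance between key and keyhole below 0.004 m and z of key in the frame of keyhole below -0.0185 m and angle between key's own z axis and vertical below 0.15 rad and contact force between the fingers and key above 1 N), for 0.1 s.
At the end, for the whole second after the job is handed in: Roll on the spindle (axis within 7 mm, underside within 4 mm of the disc, upright within 0.1 rad), not touched by the fingers; key upright in the keyhole, its foot over 18.5 mm below the mouth; plug turned more than 1.3 rad clockwise and the fingers holding the key there (all of step 2 and horizontal distance between label_roll and spindle_foot below 0.007 m and z of label_roll in the frame of spindle_foot below 0.004 m and angle between label_roll's own z axis and vertical below 0.1 rad and value of joint plug above 1.3 rad and contact force between the fingers and label_roll below 0.3 N); the arm keeps its last pose, push and grip.
It fails at once if the mug is moved by more than 2 cm or tipped (distance of mug from where it was at the start of the episode above 0.02 m or angle between mug's own z axis and vertical above 0.3 rad).
It fails at once if the salt shaker is moved by more than 2 cm or tipped (distance of shaker from where it was at the start of the episode above 0.02 m or angle between shaker's own z axis and vertical above 0.3 rad).
It fails at once if the spice jar is moved by more than 2 cm or tipped (distance of jar from where it was at the start of the episode above 0.02 m or angle between jar's own z axis and vertical above 0.3 rad).
It also fails if it takes over 58 s, if anything falls off the work surface, if the arm or the gripper's body presses on something with over 40 N, if the wrist force passes 120 N, or if a joint passes its speed limit or range.

## Working session

There is one attempt and no reset: what is moved stays moved. The work goes in short steps, Python scripts to look and compute and a shell command to move; the robot and the scene stay as the last step left them, time stands still between calls to the robot, and variables do not carry over. Pictures are saved under pics/ and viewed, at most 10 in all, crops included, and the job is handed in when it is done.

```bash
mkdir -p pics
cat > h.py <<'E'
import numpy as np, cv2
from workcell import status, optics, env
from scipy.spatial.transform import Rotation as R
def cam(n):
    c=optics.read_camera(n); d=c['depth']; H,W=d.shape
    f=H/2/np.tan(np.radians(c['vfov'])/2)
    v,u=np.mgrid[:H,:W]
    p=np.stack([(u-c['cx'])*d/f,(v-c['cy'])*d/f,d],-1)
    a=np.array(c['attitude'],float)
    M=R.from_quat(a[[1,2,3,0]]).as_matrix() if a.size==4 else a.reshape(3,3)
    P=p@M.T+np.array(c['origin']); P[d==0]=np.nan
    return c['frame'],P
def save(n,img): cv2.imwrite('pics/'+n,img[...,::-1])
E
python3 - <<'E'
from h import *
s=status.get_state(); print(s, env.tip_reach)
for n in('top','side'):
    f,P=cam(n); save(n+'0.png',f); np.savez(n+'0.npz',f=f,P=P)
E
```

```text
{'clock': 0.0, 'joint_pos': array([-1.32957907e+00,  3.14012501e-01,  4.49868759e-02,  1.30362586e+00,
       -2.45033903e-05,  1.43120266e+00]), 'qvel': array([-0.0003782 , -0.00030839, -0.00090118,  0.00123024, -0.00190686,
        0.001666  ]), 'tau': array([-1.01956930e-04, -4.80625927e+01,  2.98534673e+01,  1.92697509e-02,
       -1.49789835e-04, -2.50754425e-06]), 'tcp_pos': array([ 0.21360835, -0.53343498,  0.30300511]), 'orientation': array([-9.25759282e-04,  9.81927154e-01,  1.89256976e-01, -5.93475378e-05]), 'wrist_force': array([0.36765679, 0.70107421, 0.25775758]), 'ft_torque': array([-0.00607183,  0.0010059 ,  0.02507188]), 'grip_force': 0.0, 'finger_gap': 0.0850048388161629} 0.0726
```

View pics/top0.png

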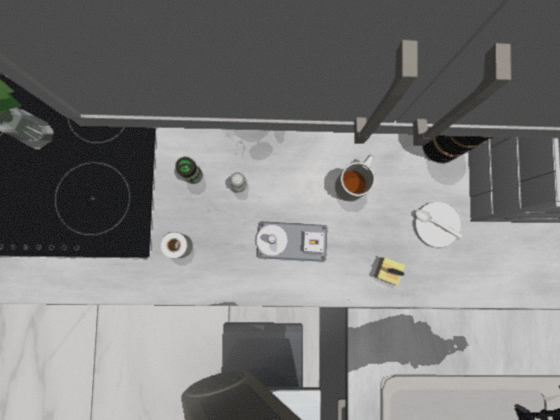

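View pics/side0.png

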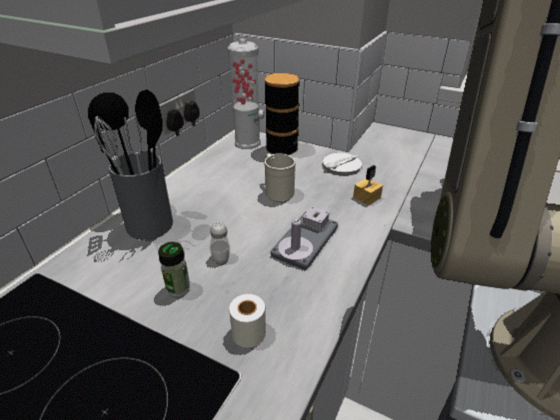

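The top view shows the roll at (174,245), spindle at (271,240), lock at (314,242), key rest and key at (391,271), shaker at (237,182), jar at (188,170) and mug at (356,180). The side view agrees. Next I'll measure them.

Run:
```python
from h import *
z=np.load('top0.npz');f,P=z['f'],z['P']
def near(u,v,r,zl,zh):
    m=np.zeros(P.shape[:2],bool);m[v-r:v+r+1,u-r:u+r+1]=1
    m&=(P[...,2]>zl)&(P[...,2]<zh);return m
def rep(n,m):
    q=P[m];(c,s,a)=cv2.minAreaRect(q[:,:2].astype(np.float32)); (cc,r)=cv2.minEnclosingCircle(q[:,:2].astype(np.float32))
    print(n,m.sum(),'med z',np.median(q[:,2]).round(4),'mean',q.mean(0).round(4),'rect',np.round(c,4),np.round(s,4),round(a,1),'circ',np.round(cc,4),round(r,4))
rep('roll',near(174,245,22,.06,.08))
rep('base',near(292,242,45,.008,.13)); rep('plate',near(292,242,45,.013,.023))
rep('lock',near(314,242,18,.038,.055))
rep('spindle',near(271,240,15,.08,.11))
rep('rest',near(391,271,22,.033,.05))
rep('bow',near(391,271,25,.07,.12))
rep('shaker',near(237,182,15,.05,.12));rep('jar',near(188,170,20,.08,.12));rep('mug',near(356,180,30,.08,.12))
rep('mid',near(231,242,10,-.02,.02))
for n,(u,v) in dict(a=(257,222),b=(327,226)).items(): print(n,P[v,u])
c=f[215:290,230:420]; save('crop.png',cv2.resize(c,None,fx=4,fy=4,interpolation=cv2.INTER_CUBIC))
```

```text
roll 448 med z 0.0693 mean [0.4915 0.1876 0.069 ] rect [0.4924 0.188 ] [0.0573 0.0583] 0.8 circ [0.4916 0.1887] 0.0302
base 2513 med z 0.0181 mean [ 0.5061 -0.0841  0.0231] rect [ 0.5068 -0.0841] [0.1726 0.09  ] 87.6 circ [ 0.5079 -0.0851] 0.0928
plate 1993 med z 0.0176 mean [ 0.5061 -0.0761  0.0176] rect [ 0.5064 -0.0836] [0.1717 0.0892] 87.7 circ [ 0.5067 -0.0854] 0.092
lock 348 med z 0.0439 mean [ 0.5047 -0.1352  0.0439] rect [ 0.5047 -0.1356] [0.0457 0.0456] 89.4 circ [ 0.5049 -0.1356] 0.0308
spindle 58 med z 0.0915 mean [ 0.5084 -0.0357  0.0915] rect [ 0.5084 -0.0356] [0.016  0.0159] 1.1 circ [ 0.5084 -0.0356] 0.0098
rest 409 med z 0.039 mean [ 0.4373 -0.3199  0.0389] rect [ 0.4373 -0.3222] [0.0529 0.0521] 69.7 circ [ 0.4372 -0.3222] 0.0365
bow 72 med z 0.091 mean [ 0.4373 -0.3197  0.0892] rect [ 0.4376 -0.3214] [0.0282 0.0111] 70.4 circ [ 0.4366 -0.321 ] 0.0143
shaker 207 med z 0.0836 mean [0.6419 0.0462 0.0791] rect [0.6443 0.0474] [0.0327 0.0349] 62.6 circ [0.6448 0.0478] 0.0183
jar 358 med z 0.1037 mean [0.6663 0.1605 0.1023] rect [0.6677 0.1617] [0.0437 0.0443] 23.0 circ [0.668  0.1622] 0.0231
mug 363 med z 0.0957 mean [ 0.656  -0.2355  0.094 ] rect [ 0.6532 -0.2396] [0.0777 0.1006] 27.9 circ [ 0.6602 -0.2386] 0.0545
mid 436 med z -0.0007 mean [ 0.5024  0.0649 -0.0006] rect [0.5025 0.065 ] [0.0497 0.0503] 1.0 circ [0.5024 0.065 ] 0.0353
a [5.53145826e-01 1.66796717e-03 2.12701977e-04]
b [ 0.54615122 -0.17409582 -0.0017992 ]
```

View pics/crop.png

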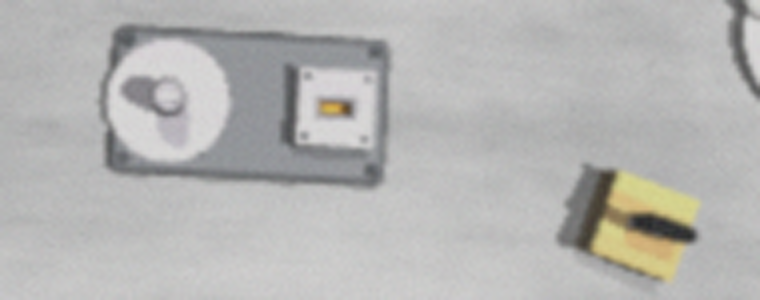

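```bash
cat > go.py <<'E'
import sys
from h import *
# usage: go.py x y z theta_deg : shift in tool axes (units) after rolling to theta
s=status.get_state(); q=s['orientation']; M=R.from_quat(q[[1,2,3,0]]).as_matrix()
th=np.degrees(np.arctan2(M[1,0],M[0,0])); x,y,z,t=map(float,sys.argv[1:5])
d=(t-th+180)%360-180; a=np.radians(t)
v=np.array([x,y,z])-s['tcp_pos']
X=np.array([np.cos(a),np.sin(a)]);Y=np.array([np.sin(a),-np.cos(a)])
print('clock',round(s['clock'],2),'tcp',s['tcp_pos'].round(4),'th',th.round(2),'tilt',np.degrees(np.arccos(-M[2,2])).round(2),'j',s['joint_pos'].round(2),'F',s['wrist_force'].round(1),'gap',round(s['finger_gap'],4),'grip',round(s['grip_force'],1))
print('roll units',(-d/10).round(2),'shift after roll',[round(k/.04,2) for k in (v[:2]@X,v[:2]@Y,-v[2])])
E
python3 -m handwheel '{"deltas": [[1,0,0,0,-1],[1,0,0,0,-1],[1,0,0,0,-1],[1,0,0,0,-1]]}' 40
python3 go.py 0.4918 0.1882 0.22 201.8
```

```text
clock: 0.6
tcp_pos: [0.2136, -0.5336, 0.3034]
orientation: [-0.001, 0.856, 0.516, 0.0]
wrist_force: [-0.7, -0.0, 0.0]
finger_gap: 0.0854
grip_force: 0.0
clock 0.6 tcp [ 0.2136 -0.5336  0.3034] th 62.15 tilt 0.06 j [-1.33  0.31  0.05  1.3  -0.    0.73] F [-0.7 -0.   0. ] gap 0.0854 grip 0.0
roll units -13.97 shift after roll [np.float64(-13.16), np.float64(14.17), np.float64(2.08)]
```

```bash
python3 -m handwheel '{"deltas": [[1,0,0,0,-1],[1,0,0,0,-1],[1,0,0,0,-1],[1,0,0,0,-1],[1,0,0,0,-1],[1,0,0,0,-1],[1,0,0,0,-1],[1,0,0,0,-1],[1,0,0,0,-1],[1,0,0,0,-1],[1,0,0,0,-1],[1,0,0,0,-1],[1,0,0,0,-1],[1,0,0,0,-1]]}' >/dev/null
python3 -m handwheel '{"deltas": [[1,-0.66,0.71,0,0],[1,-0.66,0.71,0,0],[1,-0.66,0.71,0,0],[1,-0.66,0.71,0,0],[1,-0.66,0.71,0,0],[1,-0.66,0.71,0,0],[1,-0.66,0.71,0,0],[1,-0.66,0.71,0,0],[1,-0.66,0.71,0,0],[1,-0.66,0.71,0,0],[1,-0.66,0.71,0.2,0],[1,-0.66,0.71,0.2,0],[1,-0.66,0.71,0.4,0],[1,-0.66,0.71,0.4,0],[1,-0.66,0.71,0.4,0],[1,-0.66,0.71,0.4,0],[1,-0.66,0.71,0,0],[1,-0.66,0.71,0,0],[1,-0.66,0.71,0,0],[1,-0.66,0.71,0,0]]}' >/dev/null
python3 -m handwheel '{"deltas": [[1,0,0,0,0],[1,0,0,0,0]]}' >/dev/null
python3 go.py 0.4918 0.1882 0.105 201.8
```

```text
clock 5.1 tcp [0.4921 0.1894 0.2233] th -158.16 tilt 0.1 j [ 0.22  0.26 -0.23  1.09 -0.   -0.17] F [ 0.2 -0.  -0.1] gap 0.0855 grip 0.0
roll units 0.0 shift after roll [np.float64(0.02), np.float64(-0.02), np.float64(2.96)]
```

```bash
python3 -m handwheel '{"deltas": [[1,0.02,-0.02,0.6,0],[1,0,0,0.6,0],[1,0,0,0.6,0],[1,0,0,0.6,0],[1,0,0,0.5,0],[1,0,0,0.06,0],[1,0,0,0,0],[0,0,0,0,0],[-1,0,0,0,0],[-1,0,0,0,0],[-1,0,0,0,0],[-1,0,0,0,0],[-1,0,0,0,0],[-1,0,0,0,0]]}' 40
python3 go.py 0.5085 -0.0357 0.23 201.8
```

```text
clock: 6.85
tcp_pos: [0.4929, 0.1888, 0.1068]
orientation: [0.001, -0.189, 0.982, -0.0]
wrist_force: [-0.8, -0.6, 4.8]
finger_gap: 0.0591
grip_force: 42.9
clock 6.85 tcp [0.4929 0.1888 0.1068] th -158.18 tilt 0.12 j [ 0.21  0.37 -0.39  0.81 -0.   -0.17] F [-0.8 -0.6  4.8] gap 0.0591 grip 42.9
roll units 0.0 shift after roll [np.float64(1.72), np.float64(-5.35), np.float64(-3.08)]
```

```bash
python3 -m handwheel '{"deltas": [[-1,0,0,-0.2,0],[-1,0,0,-0.5,0],[-1,0,0,-0.8,0],[-1,0,0,-0.8,0],[-1,0,0,-0.8,0],[-1,0.21,-0.67,0,0],[-1,0.21,-0.67,0,0],[-1,0.21,-0.67,0,0],[-1,0.22,-0.67,0,0],[-1,0.22,-0.67,0,0],[-1,0.22,-0.67,0,0],[-1,0.22,-0.67,0,0],[-1,0.21,-0.66,0,0],[-1,0,0,0,0],[-1,0,0,0,0]]}' >/dev/null
python3 go.py 0.5085 -0.0357 0.135 201.8
python3 - <<'E'
from h import *
out=[]
for n in('wrist','side','top'):
    f,P=cam(n); np.savez(n+'1.npz',f=f,P=P); out.append(f)
s=out[1][150:290,220:400]
img=np.hstack([cv2.resize(out[0],(400,300)),cv2.resize(s,(385,300))])
save('w1.png',img)
E
```

```text
clock 8.72 tcp [ 0.5078 -0.0353  0.2297] th -158.19 tilt 0.02 j [-0.23  0.22 -0.26  1.09  0.   -0.61] F [ 0.5  0.8 -1.7] gap 0.0594 grip 43.6
roll units 0.0 shift after roll [np.float64(-0.01), np.float64(-0.02), np.float64(2.37)]
```

View pics/w1.png

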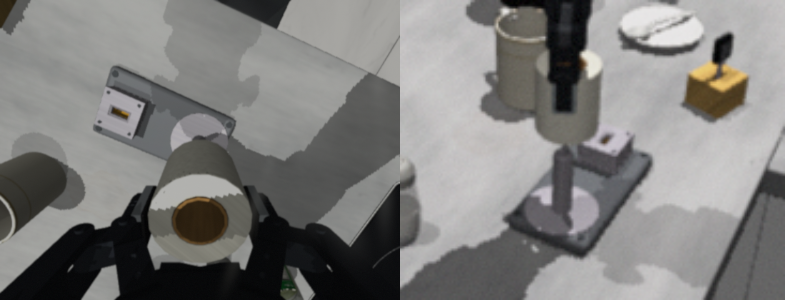

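The wrist view shows the roll's top ring at about (200,220) in the panel. The side view shows it upright above the spindle. I'll compute how well the axes line up in each camera.

Run:
```python
from h import *
from scipy.optimize import least_squares as L
def fit(q,r,c0):
    s=L(lambda c:np.hypot(q[:,0]-c[0],q[:,1]-c[1])-r,c0,loss='soft_l1',f_scale=.001); return s.x.round(4),len(q),np.abs(s.fun).mean().round(4)
z=np.load('wrist1.npz');P=z['P']; f=z['f'].astype(int)
m=(np.abs(P[...,0]-.508)<.04)&(np.abs(P[...,1]+.0355)<.04)&(P[...,2]>.15)
br=f.sum(-1)>330
zs=P[m&br][:,2]; print('wrist top z pct',np.percentile(zs,[5,25,50,75,95]).round(4))
zt=np.percentile(zs,75); t=m&br&(np.abs(P[...,2]-zt)<.004)
q=P[t][:,:2].astype(np.float32); print('top circ',cv2.minEnclosingCircle(q), q.mean(0),len(q))
h=np.uint8(t); cs,_=cv2.findContours(h,cv2.RETR_CCOMP,cv2.CHAIN_APPROX_NONE)
c=max(cs,key=len)[:,0]; print('outer fit',fit(P[c[:,1],c[:,0]],.03,[.508,-.035]))
w=m&(P[...,2]>.13)&(P[...,2]<zt-.006)&br; print('wall',fit(P[w],.03,[.508,-.035]) if w.sum()>20 else 0)
z=np.load('side1.npz');P=z['P'];f=z['f'].astype(int)
m=(np.hypot(P[...,0]-.508,P[...,1]+.0355)<.05)
for n,lo,hi,r in(('spindle side',.04,.085,.01),('roll side',.12,.145,.03)):
    q=P[m&(P[...,2]>lo)&(P[...,2]<hi)]; print(n,fit(q,r,[.508,-.035]))
z=np.load('side0.npz');P=z['P'];m=(np.hypot(P[...,0]-.508,P[...,1]+.0355)<.03)
q=P[m&(P[...,2]>.04)&(P[...,2]<.085)]; print('spindle side0',fit(q,.01,[.508,-.035]))
```

```text
wrist top z pct [0.1915 0.1921 0.1925 0.1928 0.1934]
top circ ((0.5068578720092773, -0.03429117053747177), 0.0302274189889431) [ 0.50495756 -0.03763001] 6531
outer fit (array([ 0.5087, -0.0329]), 283, np.float64(0.0044))
wall 0
spindle side (array([ 0.5081, -0.0367]), 155, np.float64(0.0007))
roll side (array([ 0.5055, -0.0364]), 254, np.float64(0.0006))
spindle side0 (array([ 0.5082, -0.037 ]), 153, np.float64(0.0007))
```

```bash
python3 -m handwheel '{"deltas": [[-1,-0.04,-0.035,0.3,0],[-1,0,0,0.3,0],[-1,0,0,0.15,0],[-1,0,0,0.15,0],[-1,0,0,0.15,0],[-1,0,0,0.15,0],[-1,0,0,0,0]]}'
python3 go.py 0.5096 -0.0360 0.1274 201.8
```

```text
clock: 9.75
tcp_pos: [0.5097, -0.0363, 0.181]
orientation: [-0.0, -0.189, 0.982, 0.0]
wrist_force: [-0.0, 0.3, -1.8]
finger_gap: 0.0595
grip_force: 43.6
clock 9.75 tcp [ 0.5097 -0.0363  0.181 ] th -158.19 tilt 0.05 j [-0.23  0.26 -0.33  0.97 -0.   -0.61] F [-0.   0.3 -1.8] gap 0.0595 grip 43.6
roll units 0.0 shift after roll [np.float64(-0.0), np.float64(0.01), np.float64(1.34)]
```

```bash
python3 -m handwheel '{"deltas": [[-1,0,0,0.3,0],[-1,0,0,0.3,0],[-1,0,0,0.3,0],[-1,0,0,0.2,0],[-1,0,0,0.1,0],[-1,0,0,0.06,0],[-1,0,0,0.06,0],[-1,0,0,0,0]]}'
```

```text
clock: 10.75
tcp_pos: [0.5101, -0.0363, 0.1287]
orientation: [0.0, -0.189, 0.982, -0.0]
wrist_force: [0.2, 0.9, -2.2]
finger_gap: 0.0591
grip_force: 43.6
```

```bash
python3 -m handwheel '{"deltas": [[-1,0,0,0.04,0],[-1,0,0,0.03,0],[-1,0,0,0,0]]}'
python3 -m handwheel '{"deltas": [[1,0,0,0,0],[1,0,0,0,0],[1,0,0,0,0],[1,0,0,0,0],[1,0,0,0,0],[1,0,0,-0.5,0],[1,0,0,-1,0],[1,0,0,-1,0],[1,0,0,-0.8,0],[1,0,0,0,0]]}'
python3 go.py 0.4373 -0.3215 0.24 250
python3 - <<'E'
from h import *
from scipy.optimize import least_squares as L
f,P=cam('top')
m=(np.hypot(P[...,0]-.508,P[...,1]+.0355)<.045)
for n in('side','wrist'):
    f,P=cam(n); m=(np.hypot(P[...,0]-.508,P[...,1]+.0355)<.05)
    q=P[m&(P[...,2]>.03)&(P[...,2]<.082)]; s=L(lambda c:np.hypot(q[:,0]-c[0],q[:,1]-c[1])-.03,[.508,-.035],loss='soft_l1',f_scale=.001)
    t=P[m&(P[...,2]>.084)]
    print(n,len(q),s.x.round(4),'top',np.percentile(t[:,2],[10,50,90]).round(4))
    save(n+'2.png',f)
E
```

```text
clock: 11.12
tcp_pos: [0.5101, -0.0364, 0.1268]
orientation: [0.0, -0.189, 0.982, -0.0]
wrist_force: [-1.6, -0.3, 6.2]
finger_gap: 0.0589
grip_force: 44.3
clock: 12.38
tcp_pos: [0.5115, -0.0366, 0.2607]
orientation: [0.003, -0.189, 0.982, -0.001]
wrist_force: [0.2, 0.4, -1.3]
finger_gap: 0.0851
grip_force: 0.0
clock 12.38 tcp [ 0.5115 -0.0366  0.2607] th -158.18 tilt 0.32 j [-0.23  0.21 -0.2   1.16 -0.   -0.61] F [ 0.2  0.4 -1.3] gap 0.0851 grip 0.0
roll units -4.82 shift after roll [np.float64(7.33), np.float64(-0.69), np.float64(0.52)]
side 549 [ 0.5081 -0.0379] top [0.2872 0.4064 0.4831]
wrist 805 [ 0.5093 -0.0347] top [0.0903 0.2627 0.2745]
```

View pics/wrist2.png

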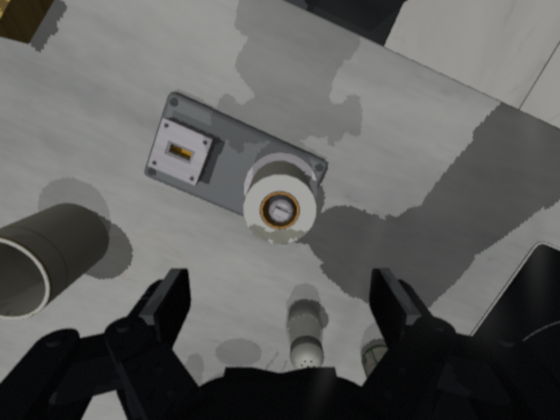

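The roll is seated: its top is at 0.090 and the spindle is centred in the core at about (281,209). Next is the key.

```bash
python3 -m handwheel '{"deltas": [[0.2,0,0,0,-1],[0,0,0,0,-1],[0,0,0,0,-1],[0,0,0,0,-1],[0,0,0,0,-0.82],[0,0.73,-0.07,0,0],[0,0.73,-0.07,0,0],[0,0.73,-0.07,0,0],[0,0.73,-0.07,0,0],[0,0.73,-0.07,0.1,0],[0,0.73,-0.07,0.1,0],[0,0.73,-0.07,0.1,0],[0,0.73,-0.07,0.1,0],[0,0.73,-0.07,0.1,0],[0,0.73,-0.06,0,0],[0,0,0,0.6,0],[0,0,0,0,0],[0,0,0,0,0]]}'
python3 go.py 0.4373 -0.3215 0.131 250
python3 - <<'E'
from h import *
f,P=cam('wrist'); save('wrist3.png',f)
def rep(n,m):
    q=P[m][:,:2].astype(np.float32); print(n,m.sum(),P[m].mean(0).round(4),cv2.minAreaRect(q))
m=(np.hypot(P[...,0]-.4373,P[...,1]+.3215)<.05); dk=f.astype(int).sum(-1)<150
rep('rest',m&(P[...,2]>.034)&(P[...,2]<.046)&~dk)
rep('bowtop',m&(P[...,2]>.088)&(P[...,2]<.1))
rep('bow',m&(P[...,2]>.06)&(P[...,2]<.1))
m=(np.hypot(P[...,0]-.5047,P[...,1]+.1356)<.05)&(P[...,2]>.04)&(P[...,2]<.05)
if m.sum()>10: rep('lock',m)
E
```

```text
clock: 14.78
tcp_pos: [0.4359, -0.3196, 0.2135]
orientation: [-0.0, -0.574, 0.819, 0.001]
wrist_force: [-0.1, -0.5, -0.1]
finger_gap: 0.043
grip_force: 0.0
clock 14.78 tcp [ 0.4359 -0.3196  0.2135] th -109.96 tilt 0.09 j [-0.78  0.29 -0.21  1.07  0.   -2.  ] F [-0.1 -0.5 -0.1] gap 0.043 grip 0.0
roll units 0.0 shift after roll [np.float64(0.03), np.float64(-0.05), np.float64(2.06)]
rest 3315 [ 0.4364 -0.3239  0.0398] ((0.4375813603401184, -0.32107701897621155), (0.052257467061281204, 0.05221940577030182), 69.82367706298828)
bowtop 601 [ 0.437  -0.3224  0.0926] ((0.4373264014720917, -0.32168200612068176), (0.028954777866601944, 0.009488447569310665), 70.17337799072266)
bow 763 [ 0.4363 -0.3247  0.0894] ((0.4373328387737274, -0.32180577516555786), (0.029152261093258858, 0.010725833475589752), 69.12120819091797)
```

View pics/wrist3.png

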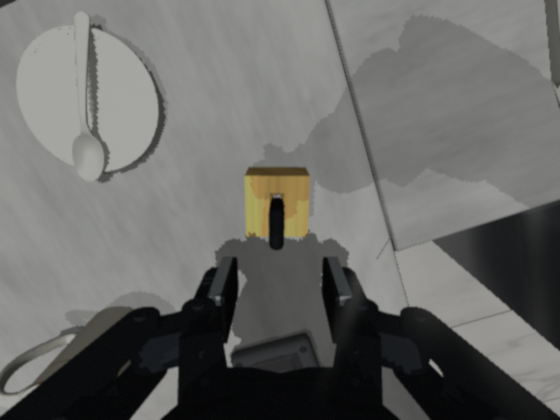

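The wrist view agrees with the top view: key bow at (277,222), centred between the fingers, at (0.4373,-0.3217). I'll go down and grip it.

```bash
python3 -m handwheel '{"deltas": [[0,0.03,-0.05,0.4,0],[0,0,0,0.5,0],[0,0,0,0.5,0],[0,0,0,0.4,0],[0,0,0,0.2,0],[0,0,0,0.05,0],[0,0,0,0,0],[-0.5,0,0,0,0],[-1,0,0,0,0],[-1,0,0,0,0],[-1,0,0,0,0],[-1,0,0,0,0],[-1,0,0,0,0]]}' 60
python3 go.py 0.5047 -0.1356 0.19 267.7
```

```text
clock: 16.45
tcp_pos: [0.438, -0.3223, 0.1324]
orientation: [0.0, -0.574, 0.819, -0.001]
wrist_force: [0.5, -0.4, 4.1]
finger_gap: 0.009
grip_force: 60.7
clock 16.45 tcp [ 0.438  -0.3223  0.1324] th -109.98 tilt 0.08 j [-0.78  0.37 -0.32  0.88  0.   -2.  ] F [ 0.5 -0.4  4.1] gap 0.009 grip 60.7
roll units -1.77 shift after roll [np.float64(-4.73), np.float64(-1.48), np.float64(-1.44)]
```

```bash
python3 -m handwheel '{"deltas": [[-1,0,0,-0.2,0],[-1,0,0,-0.4,0],[-1,0,0,-0.5,0],[-1,0,0,-0.5,0],[-1,0,0,-0.1,-0.78],[-1,0,0,0,-1],[-1,-0.6,-0.18,0,0],[-1,-0.6,-0.18,0,0],[-1,-0.6,-0.18,0,0],[-1,-0.6,-0.18,0,0],[-1,-0.6,-0.19,0,0],[-1,-0.6,-0.19,0,0],[-1,-0.6,-0.19,0,0],[-1,-0.53,-0.19,0,0],[-1,0,0,0,0],[-1,0,0,0,0]]}' >/dev/null
python3 go.py 0.5047 -0.1356 0.144 267.8
python3 - <<'E'
from h import *
from scipy.optimize import least_squares as L
def rep(n,m):
    if m.sum()<5: print(n,m.sum()); return
    q=P[m][:,:2].astype(np.float32); print(n,m.sum(),P[m].mean(0).round(4),'zmin',P[m][:,2].min().round(4),cv2.minAreaRect(q))
for n in('side','wrist','top'):
    f,P=cam(n); np.savez(n+'4.npz',f=f,P=P)
    m=np.maximum(abs(P[...,0]-.5047),abs(P[...,1]+.1356))<.035
    print(n); rep('lock',m&(P[...,2]>.040)&(P[...,2]<.049)); rep('shank',m&(P[...,2]>.09)&(P[...,2]<.121)); rep('bit',m&(P[...,2]>.066)&(P[...,2]<.09)); 
    if n=='side':
        v,u=np.argwhere(m&(P[...,2]>.03)&(P[...,2]<.16)).mean(0).astype(int); a=f[max(v-45,0):v+45,u-50:u+50]; print(u,v)
    if n=='wrist': b=f[60:390,100:460]
save('k4.png',np.hstack([cv2.resize(a,(390,351),interpolation=cv2.INTER_CUBIC),cv2.resize(b,(383,351))]))
E
```

```text
clock 18.45 tcp [ 0.5038 -0.1355  0.2003] th -92.18 tilt 0.04 j [-0.42  0.27 -0.28  1.03 -0.   -1.95] F [ 0.2 -0.6 -0.7] gap 0.0093 grip 60.1
roll units 0.0 shift after roll [np.float64(0.0), np.float64(-0.02), np.float64(1.41)]
side
lock 257 [ 0.5012 -0.1356  0.0451] zmin 0.0401 ((0.5037916898727417, -0.1358690708875656), (0.04960421845316887, 0.046767283231019974), 87.2933578491211)
shank 34 [ 0.5021 -0.1349  0.1046] zmin 0.0901 ((0.5024913549423218, -0.13466164469718933), (0.006172333378344774, 0.005459517240524292), 89.09254455566406)
bit 20 [ 0.5016 -0.1332  0.0847] zmin 0.0783 ((0.5026482343673706, -0.135569229722023), (0.0063440874218940735, 0.01810412108898163), 0.6821209788322449)
317 200
wrist
lock 3081 [ 0.5051 -0.1359  0.0447] zmin 0.04 ((0.5051125884056091, -0.13379359245300293), (0.0467897392809391, 0.04614780470728874), 87.74541473388672)
shank 88 [ 0.504  -0.1371  0.097 ] zmin 0.09 ((0.504210352897644, -0.13681982457637787), (0.005637307185679674, 0.0025677636731415987), 5.96323823928833)
bit 138 [ 0.5039 -0.1403  0.0862] zmin 0.0792 ((0.5039392709732056, -0.13934694230556488), (0.009016365744173527, 0.005774327553808689), 87.69558715820312)
top
lock 11 [ 0.5139 -0.1139  0.0435] zmin 0.0406 ((0.506991446018219, -0.11361389607191086), (0.0023345595691353083, 0.04055970162153244), 87.63251495361328)
shank 0
bit 0
```

View pics/k4.png

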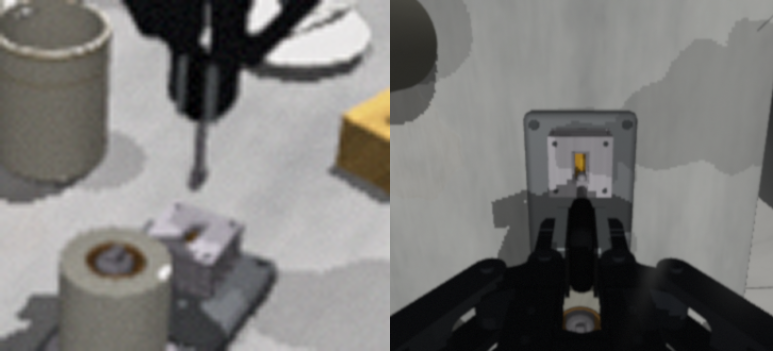

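The side view shows the key hanging upright above the slot, which is at about (192,237) in the panel. Both cameras put the bit about 1 mm short in x. I'll correct that and start inserting.

```bash
python3 -m handwheel '{"deltas": [[-1,0,-0.028,0.3,0],[-1,0,0,0.3,0],[-1,0,0,0.15,0],[-1,0,0,0.08,0],[-1,0,0,0.08,0],[-1,0,0,0.08,0],[-1,0,0,0,0]]}' 80
python3 go.py 0.5048 -0.1356 0.144 267.8
```

```text
clock: 19.48
tcp_pos: [0.5051, -0.1352, 0.1602]
orientation: [-0.0, -0.694, 0.72, 0.0]
wrist_force: [-0.2, 0.5, -0.1]
finger_gap: 0.0087
grip_force: 80.2
clock 19.48 tcp [ 0.5051 -0.1352  0.1602] th -92.18 tilt 0.01 j [-0.42  0.3  -0.34  0.93 -0.   -1.95] F [-0.2  0.5 -0.1] gap 0.0087 grip 80.2
roll units 0.0 shift after roll [np.float64(0.01), np.float64(0.01), np.float64(0.4)]
```

```bash
python3 -m handwheel '{"deltas": [[-1,0,0,0.08,0],[-1,0,0,0.08,0],[-1,0,0,0.08,0],[-1,0,0,0,0]]}'
python3 -m handwheel '{"deltas": [[-1,0,0,0.08,0],[-1,0,0,0.08,0],[-1,0,0,0,0]]}'
python3 go.py 0.5048 -0.1356 0.144 267.8
```

```text
clock: 19.98
tcp_pos: [0.5054, -0.1352, 0.1505]
orientation: [0.0, -0.694, 0.72, -0.0]
wrist_force: [1.1, -0.8, -1.7]
finger_gap: 0.0091
grip_force: 80.3
clock: 20.35
tcp_pos: [0.5056, -0.1352, 0.1451]
orientation: [0.0, -0.694, 0.72, -0.001]
wrist_force: [-1.2, 0.8, 7.6]
finger_gap: 0.009
grip_force: 81.9
clock 20.35 tcp [ 0.5056 -0.1352  0.1451] th -92.17 tilt 0.09 j [-0.41  0.32 -0.36  0.89  0.   -1.95] F [-1.2  0.8  7.6] gap 0.009 grip 81.9
roll units 0.0 shift after roll [np.float64(0.01), np.float64(0.02), np.float64(0.03)]
```

```bash
python3 -m handwheel '{"deltas": [[-1,0,0,0.06,0],[-1,0,0,0,0.2],[-1,0,0,0,-0.4],[-1,0,0,0,0.2],[-1,0,0,0,0]]}'
```

```text
clock: 20.98
tcp_pos: [0.5054, -0.1355, 0.1447]
orientation: [0.0, -0.693, 0.72, -0.001]
wrist_force: [-6.2, 1.4, 23.5]
finger_gap: 0.0089
grip_force: 84.2
```

Run:
```python
from h import *
z=np.load('side0.npz')
f,P=cam('side')
m=np.maximum(abs(P[...,0]-.5047),abs(P[...,1]+.1356))<.02
for a in range(48,120,6):
    k=m&(P[...,2]>a/1e3)&(P[...,2]<(a+6)/1e3); print(a,k.sum(), f[k].mean(0).round() if k.sum() else '', (np.ptp(P[k][:,:2]@[.8,.6]).round(4)) if k.sum() else '')
save('s5.png',cv2.resize(f[150:270,250:390],(700,600),interpolation=cv2.INTER_CUBIC))
```

```text
48 6 [101.  97. 104.] 0.0071
54 6 [100.  96. 101.] 0.005
60 7 [92. 90. 94.] 0.0037
66 0  
72 11 [59. 60. 61.] 0.0197
78 33 [45. 47. 48.] 0.0328
84 39 [41. 41. 43.] 0.0367
90 41 [31. 33. 35.] 0.0344
96 38 [35. 36. 38.] 0.0338
102 44 [26. 26. 28.] 0.0335
108 42 [26. 27. 29.] 0.0298
114 34 [22. 22. 24.] 0.0317
```

View pics/s5.png

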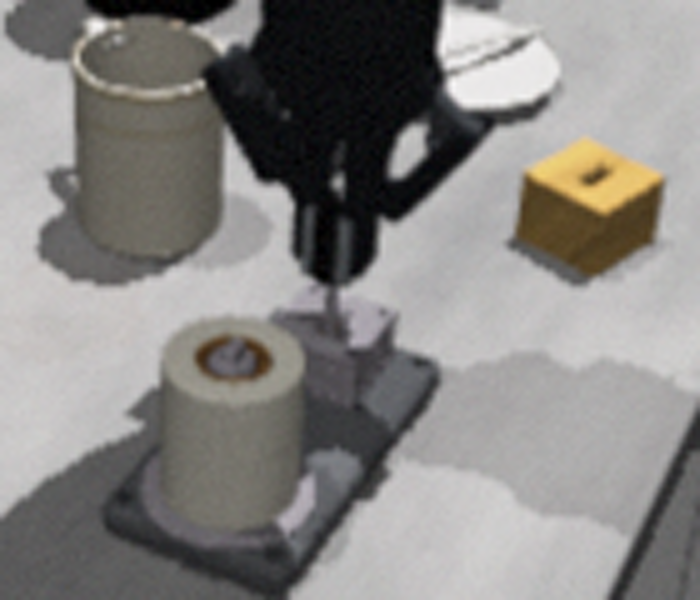

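The side view shows the key deep in the lock. The height has stopped changing while the push went to 23 N, so it is on the floor. I'll ease the push and start turning clockwise.

```bash
python3 -m handwheel '{"deltas": [[-1,0,0,-0.03,0],[-1,0,0,0,0.5],[-1,0,0,0,0.8],[-1,0,0,0,0.8],[-1,0,0,0,0.8],[-1,0,0,0,0]]}'
python3 go.py 0.5048 -0.1356 0.144 170.8
```

```text
clock: 21.78
tcp_pos: [0.5055, -0.1357, 0.145]
orientation: [0.0, -0.491, 0.871, -0.001]
wrist_force: [-2.4, 1.1, 15.3]
finger_gap: 0.0089
grip_force: 83.0
clock 21.77 tcp [ 0.5055 -0.1357  0.145 ] th -121.25 tilt 0.14 j [-0.42  0.32 -0.36  0.89 -0.   -1.44] F [-2.4  1.1 15.3] gap 0.0089 grip 83.0
roll units 6.79 shift after roll [np.float64(0.02), np.float64(-0.0), np.float64(0.02)]
```

```bash
python3 -m handwheel '{"deltas": [[-1,0,0,0,0.8],[-1,0,0,0,0.8],[-1,0,0,0,0.8],[-1,0,0,0,0.8],[-1,0,0,0,0.8],[-1,0,0,0,0.8],[-1,0,0,0,0.8],[-1,0,0,0,0.8],[-1,0,0,0,0.4],[-1,0,0,0,0],[-1,0,0,0,0],[-1,0,0,0,0]]}'
python3 go.py 0.5048 -0.1356 0.144 170.8
python3 - <<'E'
from h import *
print(status.get_state()['ft_torque'])
f,P=cam('side'); g,_=cam('wrist')
save('s6.png',np.hstack([cv2.resize(f[180:260,250:350],(438,350),interpolation=cv2.INTER_CUBIC),cv2.resize(g,(350,350))]))
E
```

```text
clock: 23.28
tcp_pos: [0.5055, -0.1362, 0.1449]
orientation: [0.001, 0.08, 0.997, -0.001]
wrist_force: [-2.9, -1.4, 14.9]
finger_gap: 0.0088
grip_force: 82.9
clock 23.27 tcp [ 0.5055 -0.1362  0.1449] th 170.8 tilt 0.19 j [-0.42  0.32 -0.36  0.89 -0.   -0.25] F [-2.9 -1.4 14.9] gap 0.0088 grip 82.9
roll units -0.0 shift after roll [np.float64(0.02), np.float64(0.01), np.float64(0.02)]
[-0.3534654   0.93020873  0.00159992]
```

View pics/s6.png

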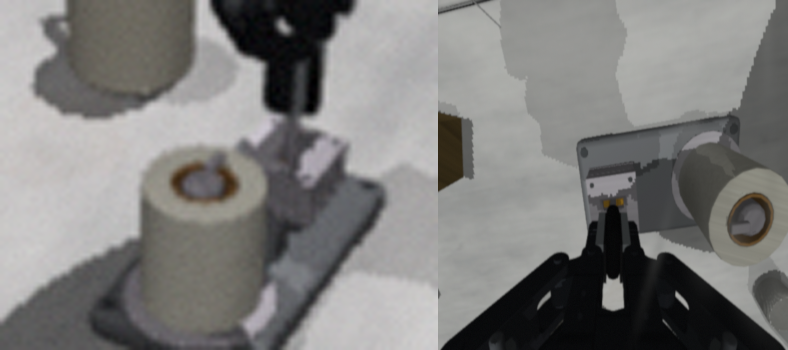

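The keeper has come out over the roll's core edge, towards the lock. I'll turn 5° more for margin and measure how far the keeper has moved.

```bash
cat > kp.py <<'E'
from h import *
f,P=cam('wrist'); d=np.array([-.038,-.999]); s=np.array([.5084,-.0356])
r=P[...,:2]-s; k=(np.abs(P[...,2]-.0955)<.003)&(np.hypot(r[...,0],r[...,1])<.03)
a=r[k]@d; print(k.sum(),'along',np.percentile(a,[2,50,98]).round(4),status.get_state()['ft_torque'].round(3))
E
python3 kp.py
python3 -m handwheel '{"deltas": [[-1,0,0,0,0.25],[-1,0,0,0,0.25],[-1,0,0,0,0],[-1,0,0,0,0],[-1,0,0,0,0]]}'; python3 kp.py; python3 go.py .5048 -.1356 .144 165.8
```

```text
564 along [-0.005   0.0103  0.0171] [-0.393  0.836  0.004]
clock: 24.05
tcp_pos: [0.5055, -0.136, 0.1449]
orientation: [0.001, 0.124, 0.992, -0.001]
wrist_force: [-4.2, -1.0, 14.5]
finger_gap: 0.0088
grip_force: 82.9
601 along [-0.0052  0.0103  0.0173] [-0.262  0.851  0.03 ]
clock 24.1 tcp [ 0.5055 -0.136   0.1449] th 165.8 tilt 0.18 j [-0.42  0.32 -0.36  0.89 -0.   -0.17] F [-2.5 -1.3 14.1] gap 0.0088 grip 82.9
roll units 0.0 shift after roll [np.float64(0.02), np.float64(0.01), np.float64(0.02)]
```

```bash
python3 -c "
from workcell import hand_in
print(hand_in())"
```

```text
the job is handed in; nothing more can be done
None
```

The job is handed in at about 24 s of the 58 s allowed, but no verdict came back: the roll is fully down on the spindle and let go, and the key is at the lock floor, turned about 100° clockwise and still held. The keeper is out about 11 mm over the roll.

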